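# Ease the spirit level out from under the hood of its till

### The job

The blue spirit level is longer than the open part of its till, and its rear end is tucked under the fixed hood. Take hold of it, tilt its front end up and out over the front wall while its tail is still under the hood, and draw it out on the slant without wrenching it against the till. Finish holding it still in the gripper, every part of it clear in the air at least 5 cm above the top of the hood, and leave the jar, tin, screwdriver, masking tape and sanding block alone.

Things in the scene. Friction and masses are not known exactly. Their poses are not given: they have to be found in the camera images.
- level: blue spirit level, a bar 232 mm long, 48 mm tall and 22 mm thick, about 0.22 kg, standing on its long edge on the till's floor. Origin at the centre of its underside; its y axis runs along its length from tail (under the hood) to front, x across the 22 mm thickness, z up
- level_front (a point): middle of the bottom edge of the level's front end (the open end of the till)
- level_tail (a point): middle of the bottom edge of the level's tail end (under the hood at the start)
- till: wooden till screwed to the bench (cannot move), 286 mm long (x axis, front at -x, hood at +x), 186 mm wide (y axis); origin at the centre of its underside, z up. Walls 8 mm, floor 6 mm thick. From its front wall to x = 15 mm it is open above: front and side walls reach up to z = 68 mm, 170 mm clear between the side walls. Behind that stands the grey hood
- till_front (a point): middle of the top of the till's front wall (x = -139 mm, z = 68 mm in the till's frame; the wall's inner face lies at x = -135 mm)
- hood_edge (a point): middle of the lower front edge of the hood's roof (x = 15 mm, z = 101 mm in the till's frame). The hood runs from here to x = 143 mm, its top at z = 109 mm. Inside it is one upright slot, 40 mm wide (y = -20 to 20 mm), open to the front from the floor to the roof and closed at the rear at x = 135 mm; the level's tail sticks into it
- jar_screws: clear jar with a red lid, 65 mm across, 99 mm tall; origin at the centre of its underside; a bystander
- small_tin: small paint tin, 77 mm across and tall; origin at the centre of its underside; a bystander
- screwdriver: screwdriver with a red handle, 222 mm long, lying; origin under its centre; a bystander
- tape: roll of masking tape, 98 mm across, 25 mm high, lying flat; origin under its centre; a bystander
- sander: wooden sanding block, 112 x 60 x 32 mm; origin under its centre; a bystander

How it is judged (in metres and radians):
On the way:
1. the level is tilted, its front end up out of the opening above the front wall, its tail still under the hood (z of level_front in the frame of till above 0.068 m and x of level_tail in the frame of till above 0.03 m and z of level_tail in the frame of till below 0.053 m and angle between level's own y axis and vertical below 1.48 rad), for 0.1 s.
At the end, for the whole second after the job is handed in: the level is gripped between the fingers and still, its middle and both its ends more than 155 mm above the bench (46 mm above the hood's top), within 0.6 m of the till and not touching it (height (world z) of each of level_front, level_tail, level above 0.155 m and contact force between level and the fingers above 1 N and contact force between level and till below 0.2 N and horizontal distance between level and till below 0.6 m and linear speed of level below 0.03 m/s and angular speed of level below 0.2 rad/s); the arm keeps its last pose, push and grip.
It fails at once if the level, once lifted off the till's floor by 8 mm or more at its middle, is wrenched against the till with more than 25 N (contact force between level and till above 25 N and z of level in the frame of till above 0.014 m).
It fails at once if a bystander is moved more than 30 mm (distance of any of jar_screws, small_tin, screwdriver, tape, sander from where it was at the start of the episode above 0.03 m).
It also fails if it takes over 40 s, if anything falls off the work surface, if the arm or the gripper's body presses on something with over 40 N, if the wrist force passes 120 N, or if a joint passes its speed limit or range.

### The arm

A 6-joint arm with a two-finger parallel gripper is mounted at the origin on the work surface; the furniture and walls round the work are solid. World frame = base frame: x ahead of the robot, y to its left, z up, the work surface at z = 0. Lengths are in mm, angles in rad, forces in N, time in s.
With the tool pointing down it reaches from about 275 to 750 mm from the base axis. Payload 10.2 kg.
Tool frame: the origin (TCP) lies at the very end of the fingers, on their centre line; the grasp point (between the pads) lies 19 mm behind it; z points along the fingers, y is the line along which they close (so a half turn about z gives the same grasp; the last joint's range is limited). The gripper opens to 85 mm and grips with 20 to 120 N. Pads are 22 mm wide; open, the fingers measure 114 mm over their backs; the gripper's body (76 mm by 85 mm) begins 54 mm behind the grasp point. The pads swing forward as they close: fully open they stand 13 mm farther back than shut.
Start: joints at [1.074, 0.313, 1.498, -0, 1.331, -0.223], TCP at [141.968, 505.446, 205.394] pointing down, gripper open.
Joint ranges: [-2.94, 2.94], [-0.97, 2.17], [0.19, 2.56], [-1.23, 4.37], [0.02, 3.11], [-2.88, 2.88]. Speed limits (rad/s): [2.39, 2.39, 3.01, 3.14, 3.14, 3.14].

### API

Orientations are given as a unit quaternion [w, x, y, z].
In Python, from rig import telemetry, optics, ctrl gives the robot as it stands.
- The arm moves only by the tool servo_tool, never from a script. Its argument "deltas" is a list of rows, each a list of 3 entries, a list of its own where there are three numbers: the shift along the tool's x, y, z in units of 20 cm (1.0 is 20 cm), then the turn, a rotation vector about the tool's x, y, z in units of 90 degrees (1.0 is 90 degrees), then the opening, from 0 (shut) to 1 (fully open). A call has 1 to 8 rows; each row shifts and turns the commanded pose from where the row before left it, along the tool's axes as they then stand; what a row does not reach is not made up. A row lasts 1/10 s, in which the tool goes at most 50 mm and 8.59 degrees, less where a joint would pass 70% of its speed; a pose out of reach is approached as far as the arm can. A call with a number of a shift or a turn outside -1 to 1 is refused whole. A call with a gripper value outside its range is refused whole. The fingers move at their own pace and stop on an object; "squeeze" is the grip in N (left out, the last holds). Time passes only in rows, so rows that do not move let the fingers close. It gives the time, the measured TCP pose, the force, the opening and the grip force at its end, in the units of the state.
- telemetry.sense(): the state, without advancing time (a new reading comes with each control period).
- optics.capture(name): name is "scene" or "top"; returns the picture (480x640x3 uint8, blue, green, red); there is no depth.
- optics.camera_model(name): a dict with "vfov" (degrees; the focal length in pixels is half the picture's height over the tangent of half this angle, whatever the lens; pixels are square), "cx", "cy" (the principal point, pixels), "R" (3x3) and "t" (3): a world point X has camera coordinates R X + t. Camera axes: x right, y down, z forward; pixel columns grow to the right and rows downward; lengths in mm; the calibration is good to about 2 mm. A picture is of the moment at which its call begins. camera_model takes no time and is no camera call.
- ctrl.finish_job(): hands the job in; it is judged then, once.
The state is a dict: "time_s": time; "joints": joint angles; "dq": joint speeds; "tau": joint torques, N m; "eef_pos": TCP position; "ee_rot": TCP orientation; "force": force on the tool from outside, world axes, zero at the start; "wrist_torque": the same for the moment, N m; "grip_width": opening from 0.0 (shut) to 1.0 (fully open); "grip_force": force on a finger pad.
Only numpy, scipy, OpenCV 4.12 (cv2) and the standard library are available. Lean on these libraries where they do the work, as an engineer would, in place of code of your own. Each camera call takes 0.05 s, during which the arm holds its last target. There are 200 camera calls.

## Working session

There is one attempt and no reset: what is moved stays moved. The work goes in short steps, Python scripts to look and compute and a tool call to move; the robot and the scene stay as the last step left them, time stands still between calls to the robot, and variables do not carry over. Pictures are saved under pics/ and viewed, at most 10 in all, crops included, and the job is handed in when it is done.

Besides the shell and the picture viewer there is one more tool, called after "Call:" as name(argument=value, ...), one argument or row to a line, values as JSON. servo_tool: Moves the arm, as the interface text tells. Its arguments: {"type":"object","properties":{"deltas":{"type":"array"},"squeeze":{"type":"number"}},"required":["deltas"]}

```bash
mkdir -p pics; ls; python3 - <<'E'
from rig import telemetry, optics
import cv2
for n in("scene","top"):
    cv2.imwrite(f"pics/{n}0.png",optics.capture(n)); m=optics.camera_model(n); print(n,m)
print(telemetry.sense())
E
```

```text
pics
scene {'vfov': 44.67360281454286, 'cx': 312.27105248376944, 'cy': 243.7861266708436, 'R': array([[ 0.84259399, -0.53835445, -0.01448642],
       [-0.37485525, -0.56695881, -0.73351295],
       [ 0.38667675,  0.62348391, -0.67952108]]), 't': array([-423.74282784,  275.75942508, 1177.55088557])}
top {'vfov': 57.77869899834404, 'cx': 322.94850038652714, 'cy': 234.91230062429534, 'R': array([[ 0.02894962, -0.99916015,  0.02899845],
       [-0.98871026, -0.03288958, -0.14618586],
       [ 0.14701683, -0.02443904, -0.98883203]]), 't': array([ 18.68753475, 551.15999941, 847.82067238])}
{'time_s': 0.1, 'joints': array([ 1.07361851e+00,  3.13405251e-01,  1.49835468e+00, -1.12756357e-05,
        1.33095522e+00, -2.23419155e-01]), 'dq': array([-1.14146753e-04, -1.71080032e-03, -1.99279000e-03, -7.68979684e-05,
       -2.18167016e-04, -2.24741089e-04]), 'tau': array([ 3.46352528e-03, -4.12893784e+01, -2.60141480e+01, -2.41601319e-04,
        2.99857260e-03,  1.50115875e-05]), 'eef_pos': array([141.83944221, 505.22215573, 204.88899574]), 'ee_rot': array([-1.92744886e-04,  1.36450952e-01,  9.90646669e-01, -5.27139008e-04]), 'force': array([-0.21864164, -0.18777849,  0.07266885]), 'wrist_torque': array([ 0.00456119, -0.00626173,  0.01188046]), 'grip_force': 0.0, 'grip_width': 0.9984882404361782}
```

View pics/top0.png

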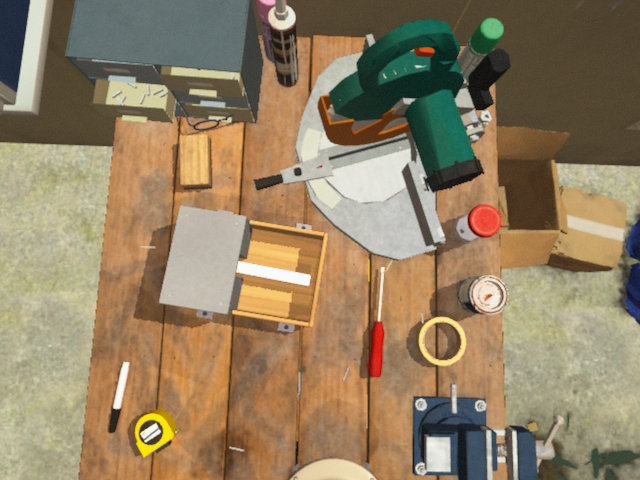

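View pics/scene0.png

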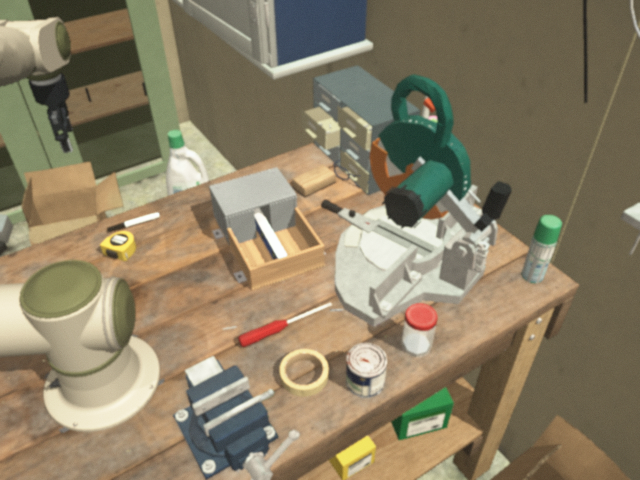

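The top view shows the till with its hood at the left (165–248, 207–318) and its front wall at the right (327,232)–(313,325). The level's pale top edge runs from (237,268) to (309,278). In the scene view the level runs from about (257,212) to (280,255). I'll measure these next.

```bash
cat > h.py <<'E'
import numpy as np, cv2
from rig import telemetry, optics, ctrl
from scipy.spatial.transform import Rotation as Ro
def ray(n,u,v):
    m=optics.camera_model(n); f=240/np.tan(np.radians(m["vfov"]/2)); R=np.array(m["R"])
    return -R.T@m["t"], R.T@np.array([(u-m["cx"])/f,(v-m["cy"])/f,1])
def onz(n,u,v,z):
    c,d=ray(n,u,v); return c+d*(z-c[2])/d[2]
def proj(n,X):
    m=optics.camera_model(n); f=240/np.tan(np.radians(m["vfov"]/2)); p=np.array(m["R"])@X+m["t"]
    return p[:2]/p[2]*f+[m["cx"],m["cy"]]
def tri(a,b):
    (c1,d1),(c2,d2)=ray("top",*a),ray("scene",*b)
    s=np.linalg.lstsq(np.c_[d1,-d2],c2-c1,rcond=None)[0]
    p,q=c1+s[0]*d1,c2+s[1]*d2; return (p+q)/2,np.linalg.norm(p-q)
E
python3 - <<'E'
from h import *
im=cv2.imread("pics/top0.png"); hsv=cv2.cvtColor(im,cv2.COLOR_BGR2HSV)
m=((hsv[...,1]<60)&(hsv[...,2]>190)).astype(np.uint8); m[:,:225]=0;m[:,320:]=0;m[:250]=0;m[300:]=0
c=max(cv2.findContours(m,0,2)[0],key=cv2.contourArea); r=cv2.minAreaRect(c);b=cv2.boxPoints(r);print(r)
P=np.array([onz("top",u,v,54) for u,v in b]);print(b,P.round(1),np.linalg.norm(np.diff(P,axis=0),axis=1))
for uv in((327,232),(313,325)): print(onz("top",*uv,68).round(1))
for uv in((248,213),(231,318),(180,207),(162,303)): print(onz("top",*uv,109).round(1))
s=cv2.imread("pics/scene0.png")
A=cv2.resize(im[190:340,150:350],None,fx=4,fy=4,interpolation=2)
B=cv2.resize(s[160:300,200:340],None,fx=4,fy=4,interpolation=2)
cv2.imwrite("pics/a.png",A);cv2.imwrite("pics/b.png",B)
E
```

```text
((267.5, 274.5), (49.0, 85.0), 90.0)
[[225. 250.]
 [310. 250.]
 [310. 299.]
 [225. 299.]] [[511.5 229.8  54. ]
 [516.9  61.1  54. ]
 [420.2  57.9  54. ]
 [415.3 223.9  54. ]] [168.77373235  96.84592687 166.0418951 ]
[552.3  28.7  68. ]
[371.   50.5  68. ]
[577.2 180.1 109. ]
[381.8 200.3 109. ]
[584.2 308.  109. ]
[405.1 326.8 109. ]
```

View pics/a.png

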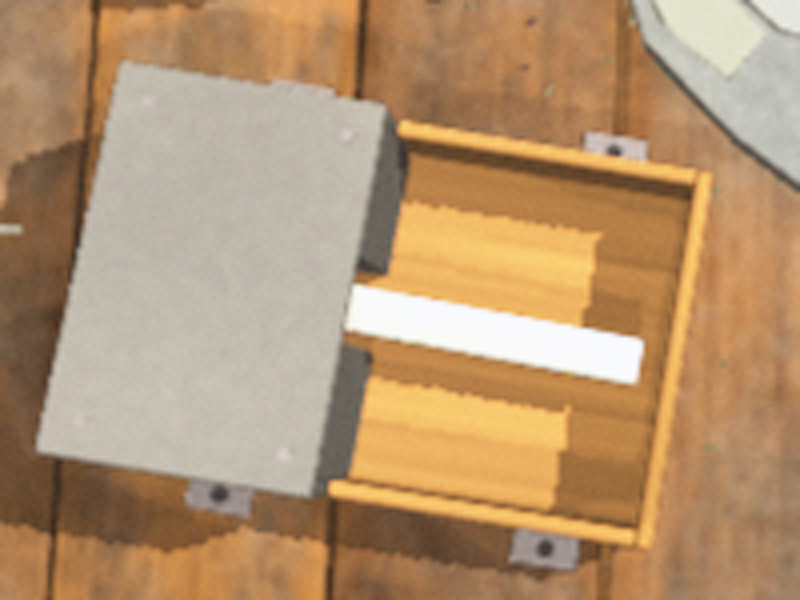

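View pics/b.png

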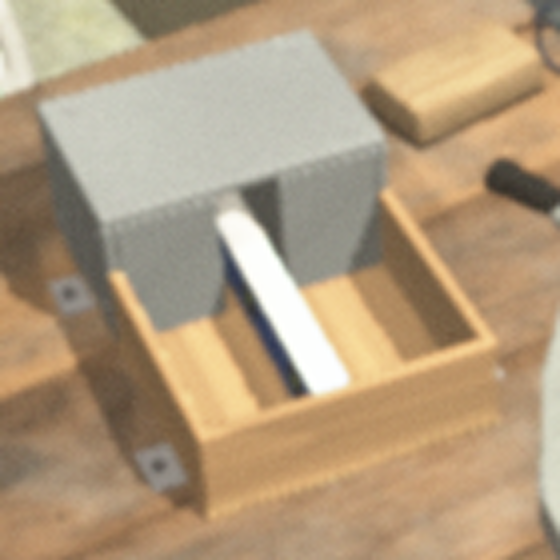

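The crops show the till's front corners at crop A (711,173) and (648,546), and the level's front top corners at (643,340) and (636,384). It meets the hood at (354,284) and (346,328). The scene crop agrees, and the level stands well inside the slot.

```bash
python3 - <<'E'
from h import *
t=lambda u,v:(150+u/4-.375,190+v/4-.375)
s=lambda u,v:(200+u/4-.375,160+v/4-.375)
def L(pts,z): return np.array([onz("top",*t(*p),z) for p in pts])
H=L([(388,106),(312,497),(37,453),(124,63)],109);F=L([(711,173),(648,546)],68)
lv=L([(643,340),(636,384),(354,284),(346,328)],54)
print("hood",H.round(1),np.linalg.norm(np.diff(H,axis=0),axis=1));print("front",F.round(1),np.linalg.norm(F[0]-F[1]));print("lev",lv.round(1))
fr=lv[:2].mean(0);bk=lv[2:].mean(0)
d=bk-fr;print("lev dir",np.degrees(np.arctan2(d[1],d[0])),fr,np.linalg.norm(lv[0]-lv[1]))
d=(H[2:].mean(0)-F.mean(0));a=np.arctan2(d[1],d[0]);print("till dir",np.degrees(a),np.linalg.norm(d[:2]),"should 286")
c=(H[2:].mean(0)+F.mean(0))/2;print("till c",c)
x=np.array([np.cos(a),np.sin(a)]);y=np.array([-x[1],x[0]])
for p in (fr,bk): print((p-c)[:2]@x,(p-c)[:2]@y)
for a,b in (((711,173),(495,345)),((648,546),(207,440)),((388,106),(383,147)),((312,497),(107,222)),((643,340),(347,379)),((636,384),(312,393))): print([np.round(q,1) for q in tri(t(*a),s(*b))])
E
```

```text
hood [[571.1 182.3 109. ]
 [389.  206.9 109. ]
 [405.2 332.4 109. ]
 [587.4 307.1 109. ]] [183.72425334 126.56944277 183.9301839 ]
front [[550.6  27.9  68. ]
 [368.8  53.1  68. ]] 183.44890570201736
lev [[467.9  58.8  54. ]
 [446.2  61.5  54. ]
 [491.2 202.7  54. ]
 [469.4 205.4  54. ]]
lev dir 80.83248904938812 [457.05731957  60.12779893  54.        ] 21.920457667756445
till dir 82.53694212276271 281.65955735915514 should 286
till c [477.98928795 180.10766703  88.5       ]
-121.68228516775795 5.170834304570492
24.014897460686242 0.8353091718682254
[array([551.5,  27.5,  66. ]), np.float64(1.4)]
[array([371.6,  51.7,  67. ]), np.float64(6.2)]
[array([572.4, 183.5, 101.4]), np.float64(0.2)]
[array([391.5, 205.5, 109.6]), np.float64(5.5)]
[array([468.6,  58.3,  57.7]), np.float64(2.0)]
[array([446.9,  61.1,  55.8]), np.float64(1.7)]
```

Call:
servo_tool(
  deltas=[
    [[-0.149,-0.1,0],[0,0,0],1],
    [[-0.149,-0.1,0],[0,0,0],1],
    [[-0.149,-0.1,0],[0,0,0],1],
    [[-0.149,-0.1,0],[0,0,0],1],
    [[-0.149,-0.1,0],[0,0,0],1],
    [[-0.149,-0.1,0],[0,0,0],1],
    [[-0.149,-0.1,0],[0,0,0],1],
  ],
  squeeze=80,
)

```text
time_s: 0.8
eef_pos: [305.5, 313.0, 205.2]
ee_rot: [-0.0, 0.136, 0.991, -0.0]
force: [0.2, 0.7, 0.1]
grip_width: 0.999
grip_force: 0.0
```

Call:
servo_tool(
  deltas=[
    [[-0.149,-0.1,0],[0,0,0],1],
    [[-0.149,-0.1,0],[0,0,0],1],
    [[-0.149,-0.1,0],[0,0,0],1],
    [[-0.149,-0.1,0],[0,0,0],1],
    [[-0.149,-0.1,0],[0,0,0],1],
    [[-0.149,-0.1,0],[0,0,0],1],
    [[-0.149,-0.1,0],[0,0,0],1],
  ],
)

```text
time_s: 1.5
eef_pos: [468.6, 121.7, 205.2]
ee_rot: [-0.0, 0.137, 0.991, 0.0]
force: [0.2, 1.2, 0.8]
grip_width: 1.0
grip_force: 0.0
```

Call:
servo_tool(
  deltas=[
    [[0,0,0],[0,0,0.093],1],
    [[0,0,0],[0,0,0.093],1],
    [[0,0,0],[0,0,0.093],1],
    [[0,0,0],[0,0,0.093],1],
    [[0,0,0],[0,0,0.093],1],
  ],
)

```text
time_s: 2.0
eef_pos: [467.7, 123.0, 205.1]
ee_rot: [-0.0, 0.484, 0.875, -0.0]
force: [0.3, 0.1, 0.5]
grip_width: 0.999
grip_force: 0.0
```

Call:
servo_tool(
  deltas=[
    [[0,0,0],[0,0,0.093],1],
    [[0,0,0],[0,0,0.093],1],
    [[0,0,0],[0,0,0.093],1],
    [[0,0,0],[0,0,0.093],1],
    [[0,0,0],[0,0,0.093],1],
    [[0,0,0],[0,0,0],1],
    [[0,0,0],[0,0,0],1],
  ],
)

```text
time_s: 2.7
eef_pos: [467.8, 123.1, 205.2]
ee_rot: [-0.0, 0.761, 0.648, -0.0]
force: [0.0, -0.8, 0.0]
grip_width: 0.997
grip_force: 0.0
```

Call:
servo_tool(
  deltas=[
    [[0,0,0.12],[0,0,0],1],
    [[0,0,0.12],[0,0,0],1],
    [[0,0,0.12],[0,0,0],1],
    [[0,0,0.12],[0,0,0],1],
    [[0,0,0.12],[0,0,0],0.7],
    [[0,0,0.05],[0,0,0],0.7],
    [[0,0,0],[0,0,0],0.7],
  ],
)

```text
time_s: 3.4
eef_pos: [467.4, 123.0, 74.6]
ee_rot: [-0.001, 0.762, 0.648, -0.001]
force: [0.9, 0.3, 0.9]
grip_width: 0.701
grip_force: 0.0
```

```bash
python3 - <<'E'
from h import *
t=optics.capture("top")[190:340,200:350];s=optics.capture("scene")[130:280,200:350]
cv2.imwrite("pics/c.png",cv2.resize(np.hstack([t,s]),None,fx=2.6,fy=2.6,interpolation=2))
E
```

```text
(no output)
```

View pics/c.png

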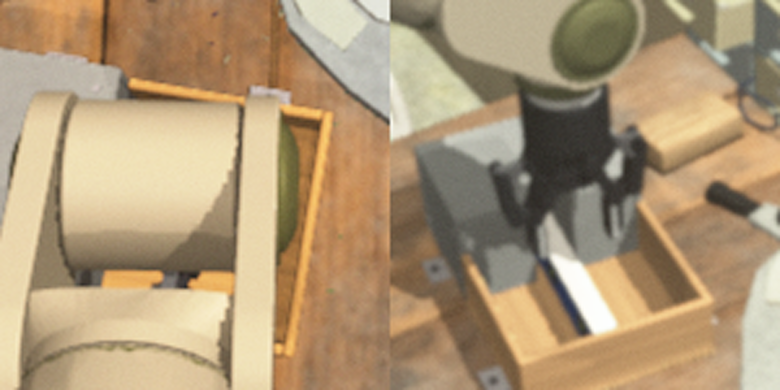

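The scene view shows the fingers straddling the level (right panel, around 560,230), with the body in front of the hood. I'll descend and grip.

Call:
servo_tool(
  deltas=[
    [[0,0,0.1],[0,0,0],0.7],
    [[0,0,0.1],[0,0,0],0.7],
    [[0,0,0.07],[0,0,0],0.7],
    [[0,0,0.02],[0,0,0],0.7],
    [[0,0,0],[0,0,0],0.7],
  ],
)

```text
time_s: 4.0
eef_pos: [468.3, 123.1, 18.0]
ee_rot: [0.0, 0.762, 0.647, 0.0]
force: [-0.6, 0.1, -0.1]
grip_width: 0.699
grip_force: 0.0
```

Call:
servo_tool(
  deltas=[
    [[0,0,0],[0,0,0],0.4],
    [[0,0,0],[0,0,0],0.3],
    [[0,0,0],[0,0,0],0.2],
    [[0,0,0],[0,0,0],0.1],
    [[0,0,0],[0,0,0],0],
    [[0,0,0],[0,0,0],0],
    [[0,0,0],[0,0,0],0],
    [[0,0,0],[0,0,0],0],
  ],
  squeeze=80,
)

```text
time_s: 4.8
eef_pos: [468.4, 123.1, 18.5]
ee_rot: [0.0, 0.762, 0.647, 0.0]
force: [-3.2, -0.1, 8.6]
grip_width: 0.226
grip_force: 79.2
```

Call:
servo_tool(
  deltas=[
    [[0,0,-0.01],[0,0,0],0],
    [[0,0,-0.01],[0,0,0],0],
    [[0,0,-0.01],[0,0,0],0],
    [[0.0018,0,-0.0208],[0,-0.0158,0],0],
    [[0.0018,0,-0.0208],[0,-0.0158,0],0],
    [[0.0018,0,-0.0208],[0,-0.0158,0],0],
    [[0,0,0],[0,0,0],0],
  ],
)

```text
time_s: 5.5
eef_pos: [468.4, 124.9, 36.2]
ee_rot: [0.024, 0.762, 0.647, -0.028]
force: [0.6, 0.2, -2.5]
grip_width: 0.225
grip_force: 78.4
```

Call:
servo_tool(
  deltas=[
    [[0.0018,0,-0.0208],[0,-0.0158,0],0],
    [[0.0018,0,-0.0208],[0,-0.0158,0],0],
    [[0.0018,0,-0.0208],[0,-0.0158,0],0],
    [[0.0018,0,-0.0208],[0,-0.0158,0],0],
    [[0.0018,0,-0.0208],[0,-0.0158,0],0],
    [[0,0,0],[0,0,0],0],
  ],
)

```text
time_s: 6.1
eef_pos: [469.1, 129.4, 56.6]
ee_rot: [0.065, 0.758, 0.644, -0.076]
force: [-0.2, 0.8, -1.0]
grip_width: 0.232
grip_force: 78.4
```

Call:
servo_tool(
  deltas=[
    [[0.0018,0,-0.0208],[0,-0.0158,0],0],
    [[0.0018,0,-0.0208],[0,-0.0158,0],0],
    [[0.0018,0,-0.0208],[0,-0.0158,0],0],
    [[0.0018,0,-0.0208],[0,-0.0158,0],0],
    [[0,0,0],[0,0,0],0],
    [[0,0,0],[0,0,0],0],
    [[0,0,0],[0,0,0],0],
  ],
)

```text
time_s: 6.8
eef_pos: [469.6, 133.8, 71.9]
ee_rot: [0.096, 0.754, 0.64, -0.113]
force: [-0.3, 0.0, -1.5]
grip_width: 0.231
grip_force: 78.4
```

```bash
python3 - <<'E'
from h import *
s=optics.capture("scene")[130:310,170:370]
cv2.imwrite("pics/d.png",cv2.resize(s,None,fx=3,fy=3,interpolation=2))
q=telemetry.sense(); w=q["ee_rot"]; R=Ro.from_quat(w[[1,2,3,0]]).as_matrix(); print(R.round(3),q["eef_pos"],q["force"],q["wrist_torque"])
p=q["eef_pos"]
for n,v in(("front",[-64,0,12]),("tail",[168,0,12]),("top tail",[168,0,-36])): X=p+R@v; print(n,X.round(1),proj("scene",X).round(1))
E
```

```text
[[ 0.156  0.987 -0.048]
 [ 0.943 -0.163 -0.289]
 [-0.293 -0.    -0.956]] [469.63349579 133.77269572  71.96175153] [ 0.29881216  0.63784648 -1.32096959] [ 0.13676684 -0.03300854 -0.02690476]
front [459.1  69.9  79.3] [279.4 246.3]
tail [495.3 288.7  11.2] [250.9 212.8]
top tail [497.6 302.6  57.1] [247.6 196. ]
```

View pics/d.png

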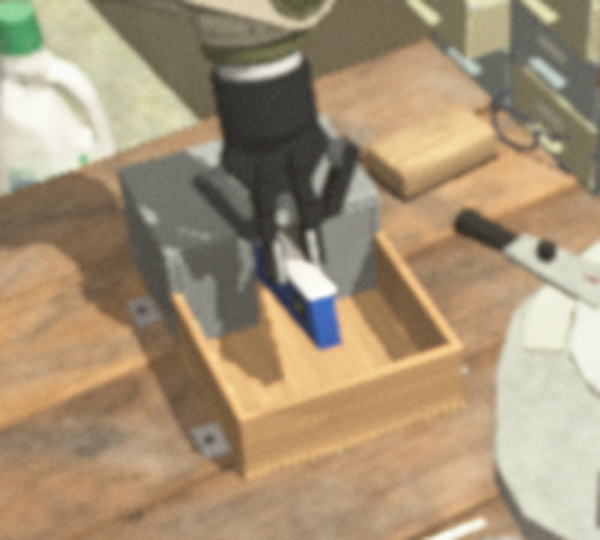

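The level's front end is up at crop (328,345), which is pixel (279,245). That matches the prediction of (279,246), with the front about 79 mm high, so there has been no slip. Now I'll draw it out on the slant.

Call:
servo_tool(
  deltas=[
    [[-0.03,0,0],[0,0,0],0],
    [[-0.05,0,0],[0,0,0],0],
    [[-0.05,0,0],[0,0,0],0],
    [[-0.05,0,0],[0,0,0],0],
    [[-0.05,0,0],[0,0,0],0],
    [[-0.05,0,0],[0,0,0],0],
    [[-0.05,0,0],[0,0,0],0],
    [[0,0,0],[0,0,0],0],
  ],
)

```text
time_s: 7.65
eef_pos: [459.5, 70.7, 91.9]
ee_rot: [0.096, 0.755, 0.639, -0.113]
force: [0.3, 0.4, -0.8]
grip_width: 0.229
grip_force: 78.4
```

Call:
servo_tool(
  deltas=[
    [[-0.05,0,0],[0,0,0],0],
    [[-0.05,0,0],[0,0,0],0],
    [[-0.06,0,0],[0,0,0],0],
    [[-0.06,0,0],[0,0,0],0],
    [[-0.06,0,0],[0,0,0],0],
    [[-0.06,0,0],[0,0,0],0],
    [[-0.05,0,0],[0,0,0],0],
    [[-0.03,0,0],[0,0,0],0],
  ],
)

```text
time_s: 8.45
eef_pos: [446.2, -8.5, 116.4]
ee_rot: [0.096, 0.754, 0.639, -0.113]
force: [-0.1, 0.1, -1.5]
grip_width: 0.229
grip_force: 78.4
```

```bash
python3 - <<'E'
from h import *
cv2.imwrite("pics/e.png",cv2.resize(optics.capture("scene")[130:330,150:370],None,fx=2.5,fy=2.5,interpolation=2))
q=telemetry.sense(); w=q["ee_rot"]; R=Ro.from_quat(w[[1,2,3,0]]).as_matrix(); p=q["eef_pos"]
for n,v in(("front",[-64,0,12]),("tail",[168,0,12]),("top tail",[168,0,-36])): X=p+R@v; print(n,X.round(1),proj("scene",X).round(1))
E
```

```text
front [435.7 -72.6 123.9] [303.  273.9]
tail [472.1 146.2  55.8] [268.7 233.5]
top tail [474.4 160.1 101.7] [265.4 215.5]
```

View pics/e.png

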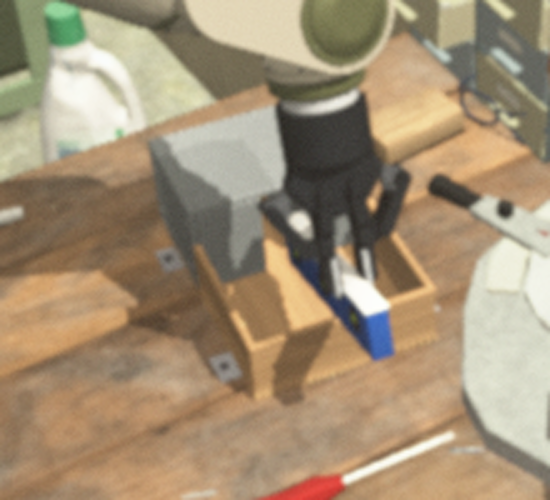

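The front end is at crop (380,357), which is pixel (302,273) as predicted. The tail is about 33 mm clear in front of the hood, so I'll raise it straight up.

Call:
servo_tool(
  deltas=[
    [[-0.012,0,-0.038],[0,0,0],0],
    [[-0.022,0,-0.072],[0,0,0],0],
    [[-0.022,0,-0.072],[0,0,0],0],
    [[-0.022,0,-0.072],[0,0,0],0],
    [[-0.022,0,-0.072],[0,0,0],0],
    [[-0.022,0,-0.072],[0,0,0],0],
    [[-0.022,0,-0.072],[0,0,0],0],
    [[-0.022,0,-0.072],[0,0,0],0],
  ],
)

```text
time_s: 9.3
eef_pos: [446.3, -7.0, 230.5]
ee_rot: [0.096, 0.754, 0.64, -0.113]
force: [-0.5, -0.3, -1.9]
grip_width: 0.227
grip_force: 78.4
```

Call:
servo_tool(
  deltas=[
    [[-0.022,0,-0.072],[0,0,0],0],
    [[-0.022,0,-0.072],[0,0,0],0],
    [[-0.012,0,-0.038],[0,0,0],0],
    [[0,0,0],[0,0,0],0],
    [[0,0,0],[0,0,0],0],
    [[0,0,0],[0,0,0],0],
    [[0,0,0],[0,0,0],0],
    [[0,0,0],[0,0,0],0],
  ],
)

```text
time_s: 10.1
eef_pos: [446.2, -7.5, 267.2]
ee_rot: [0.096, 0.754, 0.64, -0.113]
force: [-0.4, -0.1, -1.7]
grip_width: 0.227
grip_force: 78.5
```

```bash
python3 - <<'E'
from h import *
cv2.imwrite("pics/f.png",cv2.resize(optics.capture("scene")[90:330,150:400],None,fx=2.4,fy=2.4,interpolation=2))
q=telemetry.sense(); w=q["ee_rot"]; R=Ro.from_quat(w[[1,2,3,0]]).as_matrix(); p=q["eef_pos"]
for n,v in(("front",[-64,0,12]),("tail",[168,0,12])): X=p+R@v; print(n,X.round(1),proj("scene",X).round(1))
print(q["grip_force"],abs(q["dq"]).max())
E
```

```text
front [435.7 -71.3 274.6] [300.6 218.3]
tail [471.9 147.5 206.5] [263.9 183.1]
78.45097661018372 0.0039521843404404546
```

View pics/f.png

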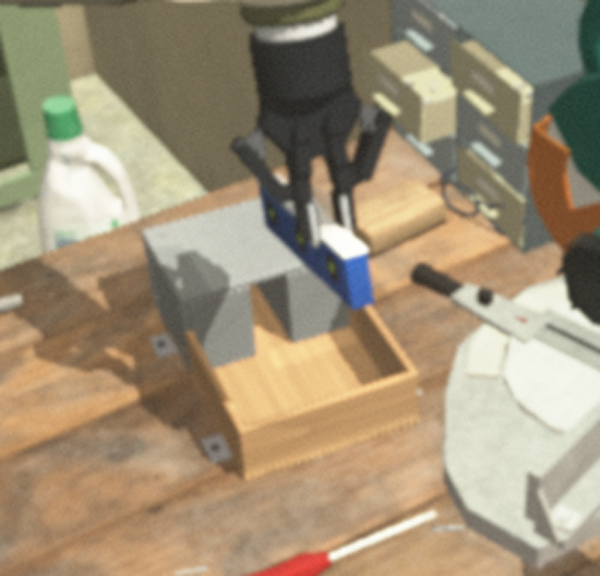

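The level hangs clear above the till, with its front end at crop (360,305), pixel (300,217), and its tail at about (265,225), pixel (260,184). Both match the predicted heights of 275 mm and 206 mm. Handing in.

```bash
python3 -c "
from rig import ctrl; print(ctrl.finish_job())"
```

```text
the job is handed in; nothing more can be done
None
```

The job is handed in, with no verdict returned: the level was tilted and drawn out on the slant with only a few newtons on the tool, and is held still (78 N grip) with its lowest end about 206 mm above the bench; I steered clear of the bystanders but did not re-measure them.

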